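Set and lock the extending leg of a pan trivet

ROBOT

A 6-joint arm with a two-finger parallel gripper is mounted at the origin on a cart in front of the work surface, level with it; the furniture and walls round the work are solid. World frame = base frame: x ahead of the robot, y to its left, z up, the work surface at z = 0. Lengths are in m, angles in rad, forces in N, time in s.
With the tool pointing down it reaches from about 0.3 to 0.875 m from the base axis. Payload 6.4 kg.
Tool frame: the origin (TCP) lies midway between the tips of the shut fingers; the grasp point (between the pads) lies 19 mm behind it (ctrl.pinch_z is the distance from the TCP to the grasp point, in m); z points along the fingers, y is the line along which they close (so a half turn about z gives the same grasp; the last joint's range is limited). The gripper opens to 85 mm and grips with 20 to 120 N. Pads are 22 mm wide; open, the fingers measure 114 mm over their backs; the gripper's body (76 mm by 85 mm) begins 54 mm behind the grasp point. The pads swing forward as they close: fully open they stand 13 mm farther back than shut.
Start: joints at [-1.366, 0.181, 1.607, -0, 1.354, -0.206], TCP at [0.23, -0.527, 0.231] pointing down, gripper open.
Joint ranges: [-2.99, 2.99], [-0.89, 2.07], [0.3, 2.58], [-1.14, 4.28], [0, 2.63], [-3.12, 3.12]. Speed limits (rad/s): [2.57, 2.57, 3.01, 3.14, 3.14, 3.14].

INTERFACE

Orientations are given as a unit quaternion [w, x, y, z].
In Python, from bench import ctrl gives the robot as it stands.
- The arm moves only by the tool apply_moves, never from a script. Its argument "moves" is a list of rows, each an object with "jaw": the opening, from 0 (shut) to 1 (fully open); "offset": the shift along the tool's x, y, z in mm, a list of three; "rot": the turn, a rotation vector about the tool's x, y, z in degrees, a list of three. In form: [{"jaw": jaw, "offset": [dx, dy, dz], "rot": [ax, ay, az]}, ...]. A call has exactly 5 rows; each row shifts and turns the commanded pose from where the row before left it, along the tool's axes as they then stand; what a row does not reach is not made up. A row lasts 1/8 s, in which the tool goes at most 62.5 mm and 10.7 degrees, less where a joint would pass 70% of its speed; a pose out of reach is approached as far as the arm can. A call is refused whole if a number of a shift passes 62.5 or a number of a turn 10.7, either way. A call with a gripper value outside its range is refused whole. The fingers move at their own pace and stop on an object; the grip force is fixed at half the most. Time passes only in rows, so rows that do not move let the fingers close, or fill a call up. It gives the time, the measured TCP pose, the force, the opening and the grip force at its end, in the units of the state.
- ctrl.get_obs(): the state, without advancing time (a new reading comes with each control period).
- ctrl.camera(name): name is "scene" or "top" or "wrist"; returns (picture, depth): 384x512x3 uint8, red, green, blue; 384x512 float32, m along the optical axis (not along the pixel's ray), 0 where there is no reading.
- ctrl.camera_params(name): a dict with "K" (3x3 intrinsics, pixels), "cam_to_world" (4x4, takes a point from camera to world coordinates); the wrist camera has in their place "mount" (4x4, takes a point from camera to tool coordinates, whose origin is the TCP and whose axes are the flange's). Camera axes: x right, y down, z forward; pixel columns grow to the right and rows downward; lengths in m; the calibration is good to about 2 mm. A picture is of the moment at which its call begins: read the wrist's pose just before it. camera_params takes no time and is no camera call.
- ctrl.hand_in(): hands the job in; it is judged then, once.
Trained networks look in the newest picture that a camera, given by its name, has taken for a name from the list of things; names that differ only in an ending like _2 or _b are one class to them, and where a whole thing is asked for, a point or a joint stands for the part that bears it (a point fixed in the world has none). Each returns a list of dicts, best first, with "score" (0 to 1); they miss things now and then, are a little off and sometimes report something else, mostly with a low value. They report only what shows in the picture. A call takes as long as a camera call.
- ctrl.outline_of(camera, target): "region" (384x512 bool, what is visible of it) and "position" ([column, row] in pixels, amid what is visible of it).
The state is a dict: "time_s": time; "q": joint angles; "dq": joint speeds; "joint_efforts": joint torques, N m; "eef_pos": TCP position; "eef_rot": TCP orientation; "wrist_force": force on the tool from outside, world axes, zero at the start; "torque": the same for the moment, N m; "opening": opening from 0.0 (shut) to 1.0 (fully open); "grasp_force": force on a finger pad.
Only numpy, scipy, OpenCV 4.12 (cv2) and the standard library are available. Lean on these libraries where they do the work, as an engineer would, in place of code of your own. Each camera call takes 0.05 s, during which the arm holds its last target. There are 200 camera calls.

TASK

Pull the trivet's sliding leg out against its spring until the point of its nose is level with the pair of small gate posts, and hold it there with the cam lever still open. Then, with the leg still held at that mark, squeeze the cam lever fully shut against the leg, and finish while still holding leg and lever pinched between the fingers: do not let go. Do not shut the lever while the leg is off the mark, and leave the salt shaker, glass and spice jar where they stand.

Things in the scene. Friction and masses are not known exactly. Their poses are not given: they have to be found in the camera images.
- trivet: Steel extending pan trivet, 170 x 122 x 47 mm, fixed firmly on the worktop. Origin on the worktop under the mouth of its central tube; x is the way the leg slides out, the frame lies at x -170 to 0; z up. Cam lever on the +y side, thumb bar on the -y side. Beyond the mouth a scale strip 14 mm wide, 5 mm high lies under the leg to x 130 mm; beside it is bare worktop.
- leg (a joint): Sliding leg: a steel bar 16 mm wide (y -8 to 8 mm in the trivet's frame), z 15 to 41 mm, that slides out along the trivet's x. Value in m, 0 fully in, 0.065 fully out. A spring always pulls it in (3 N at 0, 5.5 N at 50 mm): it runs back unless held, whether the lever is open or shut.
- leg_thumb (a point): Middle of the thumb bar's face towards the tube, at x = 32 mm + joint leg, y -33 mm in the trivet's frame, 28 mm high. The black thumb bar is 12 mm thick and sticks out of the leg to y -58 mm on the -y side only, z 15 to 41 mm. A finger standing between tube and thumb bar can push the leg out by it.
- leg_tip (a point): Point of the leg's nose, 28 mm above the worktop, at x = 64 mm + joint leg, y 0 in the trivet's frame; it is to be level with the gate posts.
- gate: Length mark: two small upright steel posts (4 x 5 mm, 42 mm high), 32 mm apart across the leg's line, on a shoe clipped to the scale strip; fixed. Origin on the worktop midway between them; axes parallel to the trivet's. The leg's nose passes between the posts; the mark is reached when its point is at x 0 of the gate.
- lever (a joint): Cam lever: an aluminium paddle 8 mm thick, z 15 to 41 mm, on an upright pin at x -10, y 22 mm in the trivet's frame. Value in rad: 0 fully shut (parallel to the leg, outer face at y 22 mm: 30 mm over leg and lever together), growing to 0.36 as its end swings away from the leg. Stiff: stays where left, takes 2 N at 60 mm from the pin.
- lever_end (a point): Free end of the cam lever's outer face, 98 mm from the pin and 28 mm above the worktop.
- salt: Salt shaker, 44 mm across, 90 mm high, standing loose; bystander. Origin under its centre.
- tumbler: Empty glass tumbler, 81 mm across, 91 mm high, standing loose; bystander. Origin under its centre.
- jar: Spice jar, 45 mm across, 105 mm high, standing loose; bystander. Origin under its centre.

How it is judged:
On the way, in this order (a step that is already met when the one before it is completed fails the run):
1. the leg's point is held within 4 mm of the gate posts' line with the lever still open (x of leg_tip in the frame of gate between -0.004 and 0.004 m and value of joint lever above 0.15 rad), for 0.3 s.
2. the lever is shut with the leg still held by the fingers at the mark (x of leg_tip in the frame of gate between -0.004 and 0.004 m and value of joint lever below 0.05 rad and contact force between the fingers and leg above 1.5 N), for 0.2 s.
At the end, for the whole second after the job is handed in: The leg's point is within 4 mm of the gate posts' line along the leg, the lever is within 0.05 rad of fully shut, and the fingers still press on both leg and lever with more than 1.5 N (all of step 2 and contact force between the fingers and lever above 1.5 N); the arm keeps its last pose, push and grip.
It fails at once if the lever is shut while the leg is off its mark (value of joint lever below 0.08 rad and (x of leg_tip in the frame of gate below -0.008 m or x of leg_tip in the frame of gate above 0.008 m)).
It fails at once if a bystander is pushed more than 30 mm (distance of any of salt, tumbler, jar from where it was at the start of the episode above 0.03 m).
It also fails if it takes over 35 s, if anything falls off the work surface, if the arm or the gripper's body presses on something with over 40 N, if the wrist force passes 120 N, or if a joint passes its speed limit or range.

## Working session

There is one attempt and no reset: what is moved stays moved. The work goes in short steps, Python scripts to look and compute and a tool call to move; the robot and the scene stay as the last step left them, time stands still between calls to the robot, and variables do not carry over. Pictures are saved under pics/ and viewed, at most 10 in all, crops included, and the job is handed in when it is done.

Besides the shell and the picture viewer there is one more tool, called in YAML: its name, and indented under it one key for each argument. apply_moves: Moves the arm, as the interface text tells. Its arguments: {"type":"object","properties":{"moves":{"type":"array"}},"required":["moves"]}

```bash
mkdir -p pics; ls
cat > h.py <<'E'
import numpy as np, cv2
from bench import ctrl
def shot(n,f=None):
    im,d=ctrl.camera(n)
    if f: cv2.imwrite('pics/'+f,im[:,:,::-1])
    return im,d
def world(n,d,mask=None):
    p=ctrl.camera_params(n);K=p['K'];T=p['cam_to_world']
    v,u=np.mgrid[:384,:512]
    P=np.stack([(u-K[0,2])/K[0,0]*d,(v-K[1,2])/K[1,1]*d,d,np.ones_like(d)],-1)@np.array(T).T
    return P[...,:3]
E
python3 - <<'E'
from h import *
im,d=shot('top','top1.png'); im2,d2=shot('scene','scene1.png')
P=world('top',d); np.save('P.npy',P)
for n in ['trivet','leg','gate','lever','salt','tumbler','jar','leg_thumb','leg_tip','lever_end']:
    for r in ctrl.outline_of('top',n)[:2]:
        m=r['region']&(d>0); q=P[m]
        if len(q): print(n,round(r['score'],2),np.round(r['position']),m.sum(),np.round(np.median(q,0),3),np.round(np.percentile(q,2,axis=0),3),np.round(np.percentile(q,98,axis=0),3))
p=ctrl.camera_params('top');print(p); print(ctrl.get_obs())
E
```

```text
pics
trivet 0.79 [330. 208.] 2920 [ 0.534 -0.157  0.042] [ 0.461 -0.259 -0.001] [ 0.598 -0.001  0.049]
leg 0.85 [300. 195.] 250 [ 0.562 -0.066  0.04 ] [ 0.545 -0.092  0.021] [ 0.608 -0.043  0.045]
gate 0.57 [268. 191.] 63 [ 0.575 -0.     0.008] [ 0.557 -0.005 -0.002] [0.589 0.007 0.04 ]
lever 0.51 [292. 209.] 178 [ 0.526 -0.052  0.04 ] [ 0.52  -0.103  0.021] [ 0.531 -0.002  0.045]
salt 0.69 [214. 133.] 315 [0.706 0.129 0.08 ] [0.692 0.112 0.015] [0.728 0.148 0.091]
tumbler 0.74 [294. 127.] 680 [ 0.731 -0.068  0.014] [ 0.694 -0.103  0.003] [ 0.756 -0.029  0.091]
jar 0.68 [179. 260.] 489 [0.41  0.206 0.103] [ 0.386  0.19  -0.002] [0.429 0.233 0.108]
leg_thumb 0.59 [294. 194.] 298 [ 0.562 -0.066  0.04 ] [ 0.545 -0.09  -0.001] [ 0.61  -0.04   0.044]
leg_tip 0.55 [295. 197.] 260 [ 0.562 -0.066  0.04 ] [ 0.545 -0.092  0.025] [ 0.61  -0.038  0.044]
lever_end 0.5 [289. 210.] 176 [ 0.526 -0.049  0.04 ] [ 0.521 -0.102  0.018] [ 0.531 -0.001  0.045]
lever_end 0.18 [299. 193.] 254 [ 0.564 -0.067  0.04 ] [ 0.545 -0.093  0.001] [ 0.61  -0.04   0.045]
{'K': array([[436.5150926 ,   0.        , 252.2
[... 367 characters left out ...]
    ]])}
{'time_s': 0.6, 'q': array([-1.36631399e+00,  1.80783576e-01,  1.60698579e+00,  2.74892095e-08,
        1.35375942e+00, -2.06304312e-01]), 'dq': array([ 0.00030117,  0.00100393, -0.00076234, -0.00015268,  0.00055717,
       -0.00083234]), 'joint_efforts': array([-5.43908955e-04, -4.44597459e+01, -3.51521587e+01, -2.82333331e-04,
        9.03379041e-04, -7.06978071e-06]), 'eef_pos': array([ 0.2296362 , -0.52719316,  0.23130458]), 'eef_rot': array([ 3.19348411e-05,  9.78980841e-01,  2.03952231e-01, -1.56699620e-08]), 'wrist_force': array([-0.03358132, -0.3684904 ,  0.42630518]), 'torque': array([-0.01006374, -0.03650683,  0.03587196]), 'grasp_force': 0.0, 'opening': 1.001454356150852}
```

Run:
```python
from h import *
im=cv2.imread('pics/top1.png')[150:250,240:390]
cv2.imwrite('pics/c1.png',cv2.resize(im,None,fx=5.3,fy=5.3,interpolation=cv2.INTER_CUBIC))
P=np.load('P.npy')
# height map prints: tall-ish points 0.03..0.055 ; fit leg edge and lever
q=P[(P[...,2]>.03)&(P[...,2]<.055)]
q=q[(q[:,0]>.4)&(q[:,0]<.68)&(q[:,1]<.05)&(q[:,1]>-.3)]
s=np.full((640,800,3),255,np.uint8)
for p in q: cv2.circle(s,(int((p[1]+.3)*2200),int((.68-p[0])*2200)),2,(0,0,int(255*(p[2]-.03)/.025)),-1)
cv2.imwrite('pics/c2.png',s[:600])
```

```text
(no output)
```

View pics/c1.png

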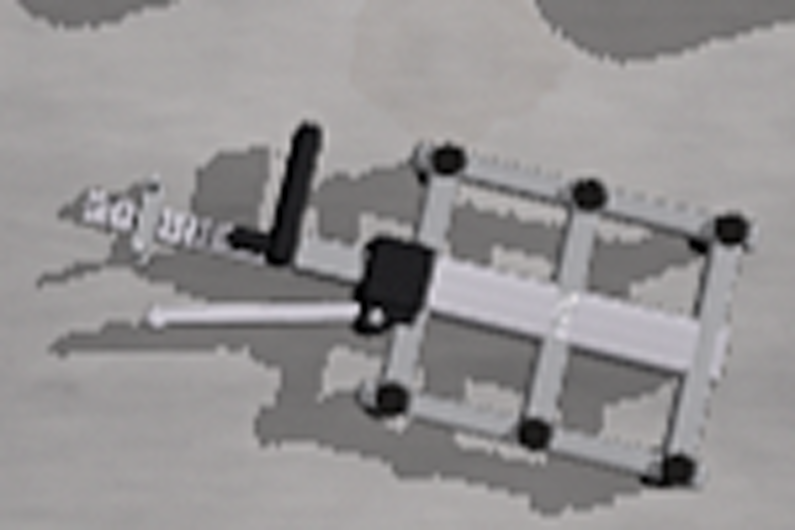

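View pics/c2.png

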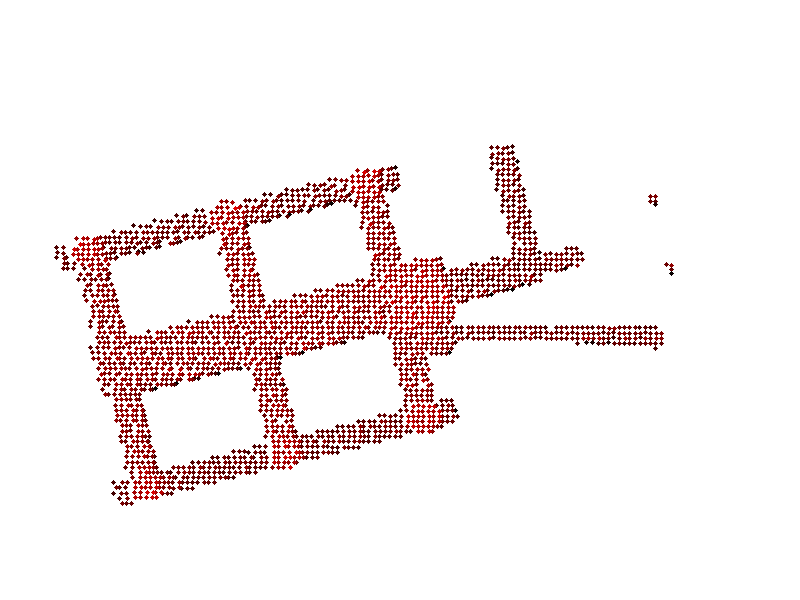

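View pics/scene1.png

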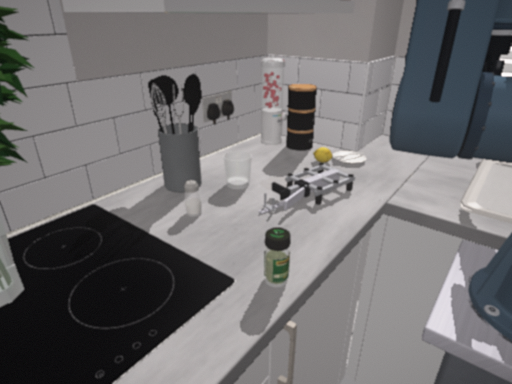

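apply_moves:
  moves:
    - {"jaw": 1,"offset": [0,0,0],"rot": [0,0,-10.5]}
    - {"jaw": 1,"offset": [0,0,0],"rot": [0,0,-10.5]}
    - {"jaw": 1,"offset": [0,0,0],"rot": [0,0,-10.5]}
    - {"jaw": 1,"offset": [0,0,0],"rot": [0,0,-10.5]}
    - {"jaw": 1,"offset": [0,0,0],"rot": [0,0,-10.5]}

```text
time_s: 1.23
eef_pos: [0.2297, -0.5272, 0.2313]
eef_rot: [0.0, 0.786, 0.618, -0.0]
wrist_force: [0.2, 0.7, -0.1]
opening: 0.997
grasp_force: 0.0
```

apply_moves:
  moves:
    - {"jaw": 1,"offset": [50,18,0],"rot": [0,0,0]}
    - {"jaw": 1,"offset": [50,18,0],"rot": [0,0,0]}
    - {"jaw": 1,"offset": [50,18,0],"rot": [0,0,0]}
    - {"jaw": 1,"offset": [50,18,0],"rot": [0,0,0]}
    - {"jaw": 1,"offset": [50,18,0],"rot": [0,0,0]}

```text
time_s: 1.85
eef_pos: [0.3781, -0.3049, 0.2316]
eef_rot: [0.0, 0.788, 0.616, 0.0]
wrist_force: [1.0, -1.2, -0.5]
opening: 1.0
grasp_force: 0.0
```

apply_moves:
  moves:
    - {"jaw": 1,"offset": [50,20,0],"rot": [0,0,0]}
    - {"jaw": 1,"offset": [50,20,0],"rot": [0,0,0]}
    - {"jaw": 1,"offset": [50,20,0],"rot": [0,0,0]}
    - {"jaw": 1,"offset": [50,20,0],"rot": [0,0,0]}
    - {"jaw": 1,"offset": [50,20,0],"rot": [0,0,0]}

```text
time_s: 2.48
eef_pos: [0.5356, -0.0862, 0.2316]
eef_rot: [0.0, 0.788, 0.616, 0.0]
wrist_force: [0.4, -0.1, 1.7]
opening: 1.002
grasp_force: 0.0
```

```bash
cat >> h.py <<'E'
from scipy.spatial.transform import Rotation as R
def wristT():
    o=ctrl.get_obs();T=np.eye(4);q=o['eef_rot'];T[:3,:3]=R.from_quat([q[1],q[2],q[3],q[0]]).as_matrix();T[:3,3]=o['eef_pos']
    return T@np.array(ctrl.camera_params('wrist')['mount'])
def wworld(d,T):
    K=ctrl.camera_params('wrist')['K'];v,u=np.mgrid[:384,:512]
    return (np.stack([(u-K[0,2])/K[0,0]*d,(v-K[1,2])/K[1,1]*d,d,np.ones_like(d)],-1)@T.T)[...,:3]
def st():
    o=ctrl.get_obs()
    for k in ['time_s','eef_pos','eef_rot','wrist_force','opening','grasp_force']: print(k,np.round(o[k],4))
E
python3 - <<'E'
from h import *
st();print(ctrl.camera_params('wrist'))
T=wristT();im,d=shot('wrist','w1.png');P=wworld(d,T);np.save('Pw.npy',P)
for n in ['gate','leg','lever','leg_tip','trivet']:
    for r in ctrl.outline_of('wrist',n)[:2]:
        q=P[r['region']&(d>0)]
        if len(q): print(n,r['score'],np.round(r['position']),len(q),np.round(np.percentile(q,2,axis=0),3),np.round(np.percentile(q,98,axis=0),3))
E
```

```text
time_s 2.475
eef_pos [ 0.5356 -0.0862  0.2316]
eef_rot [4.000e-04 7.878e-01 6.159e-01 1.000e-04]
wrist_force [ 0.437  -0.0604  1.745 ]
opening 1.0022
grasp_force 0.0
{'K': array([[318.00291355,   0.        , 252.37762586],
       [  0.        , 318.00291355, 191.93675389],
       [  0.        ,   0.        ,   1.        ]]), 'mount': array([[-5.65118724e-04, -9.59330462e-01, -2.82284866e-01,
         7.22215340e-02],
       [ 9.99999793e-01, -4.55137210e-04, -4.55184220e-04,
         3.81440853e-04],
       [ 3.08193742e-04, -2.82285065e-01,  9.59330520e-01,
        -1.43326925e-01],
       [ 0.00000000e+00,  0.00000000e+00,  0.00000000e+00,
         1.00000000e+00]])}
gate 0.85 [266.  77.] 363 [ 0.552 -0.006  0.007] [0.588 0.009 0.043]
leg 0.79 [270. 139.] 1415 [ 0.544 -0.094  0.022] [ 0.609 -0.037  0.043]
lever 0.56 [235. 137.] 879 [ 0.52  -0.099  0.025] [ 0.531 -0.     0.045]
lever 0.4 [271. 141.] 1437 [ 0.543 -0.094  0.001] [ 0.609 -0.037  0.043]
leg_tip 0.72 [272. 138.] 1315 [ 0.544 -0.092  0.023] [ 0.61  -0.037  0.043]
trivet 0.94 [265. 211.] 11698 [ 0.462 -0.254  0.005] [0.598 0.013 0.048]
```

View pics/w1.png

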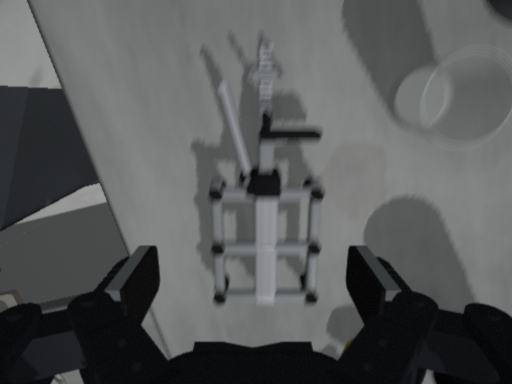

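```bash
cat >> h.py <<'E'
def meas(f=None):
    o=ctrl.get_obs();q=o['eef_rot'];Rt=R.from_quat([q[1],q[2],q[3],q[0]]).as_matrix();p=np.array(o['eef_pos'])
    T=wristT();im,d=shot('wrist',f);P=wworld(d,T)
    L=(P-p)@Rt*1000  # tool mm
    z=P[...,2]
    out={}
    for n in ['gate','leg','lever']:
        r=ctrl.outline_of('wrist',n)
        if not r: print('no',n);continue
        m=r[0]['region']&(d>0)
        if n=='gate': m=m&(z>.03)
        else: m=m&(z>.036)
        out[n]=L[m]
    return out,im,d,L,z
def posts(g,ymid):
    return [np.round(np.r_[np.median(s,0),np.ptp(s[:,0]),len(s)],1) for s in (g[g[:,1]<ymid],g[g[:,1]>=ymid])]
E
python3 - <<'E'
from h import *
o,im,d,L,z=meas()
g=o['gate'];print(posts(g,g[:,1].mean()))
l=o['leg'];c=l[:,1]
# bar columns: y near narrow part
ym=np.median(c);print('leg y pct',np.percentile(c,[2,10,25,50,75,98]))
b=l[l[:,1]<np.percentile(c,2)+18]
vx=cv2.fitLine(b[:,:2].astype(np.float32),cv2.DIST_HUBER,0,.01,.01).ravel();print('axis',vx)
print('tip x',np.percentile(b[:,0],[98,99.5,100]))
t=l[l[:,1]>np.percentile(c,2)+24];print('thumb x',np.percentile(t[:,0],[2,50,98]),'y max',t[:,1].max())
v=o['lever'];print('lever',[np.round(np.median(v[abs(v[:,0]-x)<4],0),1) for x in np.linspace(v[:,0].min()+4,v[:,0].max()-4,4)])
# tube axis
m=(z>.04)&(abs(L[...,0]+50)<60)&(abs(L[...,1]-g[:,1].mean())<16)
q=L[m];print('tube',cv2.fitLine(q[:,:2].astype(np.float32),cv2.DIST_HUBER,0,.01,.01).ravel())
E
```

```text
[array([ 96. ,  -2. , 188.9,   3.7,  23. ]), array([ 96.1,  29.8, 189.2,   3.5,  27. ])]
leg y pct [ 7.28945703 10.19932952 13.4392351  19.04827486 40.35765263 67.34469676]
axis [ 9.9991709e-01 -1.2877505e-02  2.6060740e+01  1.4487778e+01]
tip x [55.9250498  57.86725428 58.91649238]
thumb x [29.26760516 34.81859587 40.41741163] y max 70.9233761311091
lever [array([-14.8,  -9.8, 187.2]), array([ 17. , -11.7, 189.8]), array([ 49.8, -20.5, 190. ]), array([ 81.2, -30. , 189.9])]
tube [ 9.9966818e-01 -2.5759710e-02 -4.2504322e+01  1.4233123e+01]
```

apply_moves:
  moves:
    - {"jaw": 1,"offset": [13,7,30],"rot": [0,0,-1]}
    - {"jaw": 1,"offset": [0,0,30],"rot": [0,0,0]}
    - {"jaw": 1,"offset": [0,0,30],"rot": [0,0,0]}
    - {"jaw": 1,"offset": [0,0,30],"rot": [0,0,0]}
    - {"jaw": 1,"offset": [0,0,30],"rot": [0,0,0]}

```text
time_s: 3.6
eef_pos: [0.5445, -0.0777, 0.0806]
eef_rot: [0.0, 0.783, 0.622, 0.0]
wrist_force: [0.4, 0.0, 0.4]
opening: 0.998
grasp_force: 0.0
```

```bash
cat >> h.py <<'E'
def report(f=None):
    o,im,d,L,z=meas(f);st()
    g=o['gate'];print('posts',posts(g,g[:,1].mean()));gx=np.median(g[:,0])
    l=o['leg'];c=l[:,1];y0=g[:,1].mean()
    b=l[abs(c-y0)<8.5]
    print('bar axis',cv2.fitLine(b[:,:2].astype(np.float32),cv2.DIST_HUBER,0,.01,.01).ravel(),'y',np.percentile(b[:,1],[2,98]))
    print('tip x',np.percentile(b[:,0],[98,99.5,100]),b[:,0].max()-gx)
    t=l[c>y0+20];print('thumb x',np.percentile(t[:,0],[2,50,98]),'n',len(t), 'tip est-gate',np.mean(np.percentile(t[:,0],[2,98]))+26-gx)
    v=o['lever'];print('lever',[np.round(np.median(v[abs(v[:,0]-x)<4],0),1) for x in np.linspace(v[:,0].min()+4,v[:,0].max()-4,4)])
E
python3 - <<'E'
from h import *
report('w2.png')
E
```

```text
time_s 3.8
eef_pos [ 0.5444 -0.0774  0.0815]
eef_rot [-3.000e-04  7.827e-01  6.224e-01 -2.000e-04]
wrist_force [ 0.1935  0.3158 -0.1421]
opening 0.9991
grasp_force 0.0
posts [array([83.2, -7.4, 38.2,  4. , 77. ]), array([82.7, 23.5, 38.4,  4. , 92. ])]
bar axis [ 9.9999589e-01 -2.8642474e-03  1.4715993e+01  8.0557022e+00] y [ 1.28738624 16.61438627]
tip x [43.63852886 45.43674861 46.61383934] -36.11950204435094
thumb x [15.40079157 21.73039167 26.45537189] n 1111 tip est-gate -35.80525964777814
lever [array([-29.1, -17.7,  36.8]), array([  3. , -17.7,  39.3]), array([ 36.1, -26.7,  39.2]), array([ 69.2, -35.7,  39.2])]
```

View pics/w2.png

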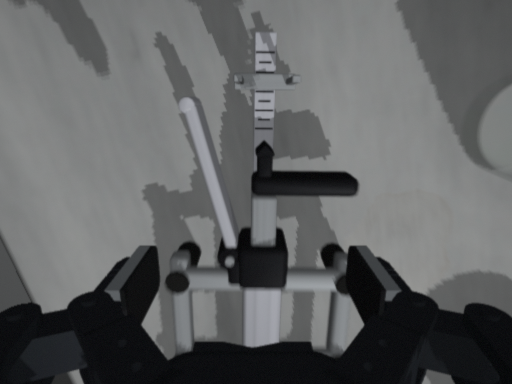

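apply_moves:
  moves:
    - {"jaw": 1,"offset": [0,1,20],"rot": [0,0,0]}
    - {"jaw": 1,"offset": [0,0,20],"rot": [0,0,0]}
    - {"jaw": 1,"offset": [0,0,20],"rot": [0,0,0]}
    - {"jaw": 1,"offset": [0,0,13],"rot": [0,0,0]}
    - {"jaw": 1,"offset": [0,0,0],"rot": [0,0,0]}

```text
time_s: 4.42
eef_pos: [0.5456, -0.0772, 0.0085]
eef_rot: [-0.0, 0.782, 0.623, -0.0]
wrist_force: [0.1, 0.1, 1.2]
opening: 0.996
grasp_force: 0.0
```

apply_moves:
  moves:
    - {"jaw": 1,"offset": [6,0,0],"rot": [0,0,0]}
    - {"jaw": 1,"offset": [6,0,0],"rot": [0,0,0]}
    - {"jaw": 1,"offset": [6,0,0],"rot": [0,0,0]}
    - {"jaw": 1,"offset": [6,0,0],"rot": [0,0,0]}
    - {"jaw": 1,"offset": [0,0,0],"rot": [0,0,0]}

```text
time_s: 5.05
eef_pos: [0.552, -0.0535, 0.009]
eef_rot: [0.001, 0.782, 0.623, 0.001]
wrist_force: [0.9, -3.7, 2.4]
opening: 0.997
grasp_force: 1.8
```

Run:
```python
from h import *
report('w3.png')
```

```text
time_s 5.25
eef_pos [ 0.5513 -0.0539  0.0086]
eef_rot [3.000e-04 7.824e-01 6.228e-01 2.000e-04]
wrist_force [ 1.2288 -4.8185  1.677 ]
opening 0.9957
grasp_force 1.8462
posts [array([ 1.100e+01,  6.300e+00, -3.230e+01,  7.280e+01,  6.353e+03]), array([  20.5,   40.4,  -31.6,   12.2, 3865. ])]
bar axis [ 0.97937304  0.20206049  9.452068   16.217413  ] y [10.97638181 27.40328217]
tip x [23.89971818 24.31136631 39.2135008 ] 21.34944563475908
thumb x [12.86705496 19.31396827 23.4676485 ] n 1738 tip est-gate 26.30329656448893
lever [array([-24.1, -18.2, -32. ]), array([ -2.4, -24.3, -32.3]), array([ 20.9, -30.2, -32.4]), array([ 44.3, -37.1, -32.3])]
```

View pics/w3.png

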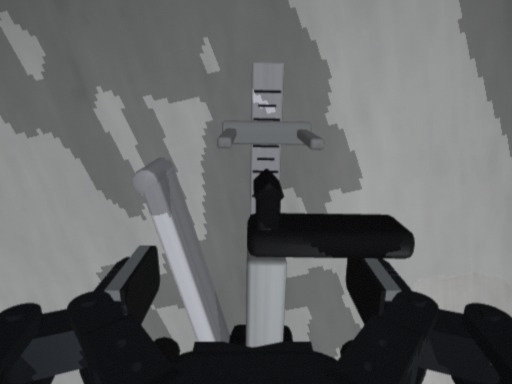

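```bash
cat >> h.py <<'E'
def near(f=None,y0=7.1):
    st();o=ctrl.get_obs();q=o['eef_rot'];Rt=R.from_quat([q[1],q[2],q[3],q[0]]).as_matrix();p=np.array(o['eef_pos'])
    T=wristT();im,d=shot('wrist',f);P=wworld(d,T);L=(P-p)@Rt*1000;z=P[...,2]
    ok=(d>0)&(z>.034)&(z<.055);y=L[...,1]-y0;x=L[...,0]
    A=L[ok&(abs(abs(y)-16)<4)&(x>27)];A=A[(A[:,0]>27)]
    for s in (-1,1):
        a=A[(A[:,1]-y0)*s>0]; 
        # separate thumb from post: take post as farthest cluster
        if len(a): a=a[a[:,0]>a[:,0].max()-6];print('post',np.round(np.median(a,0),1),np.round([a[:,0].min(),a[:,0].max()],1),len(a))
    b=L[ok&(abs(y)<7)&(x<90)];c=L[ok&(abs(y)<2.5)]
    print('tip',np.percentile(c[:,0],[98,99.5,100]),'tip med y',np.median(c[:,1]))
    t=L[ok&(y>20)&(y<45)&(x>0)];print('thumb',np.percentile(t[:,0],[2,98]),'->tip',t[:,0].max()+20)
    v=L[ok&(y<-16)];v=v[v[:,0]>20];print('lever',cv2.fitLine(v[:,:2].astype(np.float32),cv2.DIST_HUBER,0,.01,.01).ravel(),len(v))
E
python3 - <<'E'
from h import *
near()
E
```

```text
time_s 5.25
eef_pos [ 0.5513 -0.0539  0.0086]
eef_rot [3.000e-04 7.824e-01 6.228e-01 2.000e-04]
wrist_force [ 1.2288 -4.8185  1.677 ]
opening 0.9957
grasp_force 1.8462
post [ 58.8  -8.7 -33.6] [56.3 60.5] 199
post [ 58.3  22.4 -33.5] [55.9 60. ] 226
tip [42.50403297 43.27189976 43.64685675] tip med y 7.083617445566991
thumb [ 1.24028266 23.60893221] ->tip 44.079491651858085
lever [  0.9617526  -0.2739197  33.84425   -32.54598  ] 2215
```

apply_moves:
  moves:
    - {"jaw": 1,"offset": [5,0,0],"rot": [0,0,0]}
    - {"jaw": 1,"offset": [5,0,0],"rot": [0,0,0]}
    - {"jaw": 1,"offset": [4.5,0,0],"rot": [0,0,0]}
    - {"jaw": 1,"offset": [0,0,0],"rot": [0,0,0]}
    - {"jaw": 1,"offset": [0,0,0],"rot": [0,0,0]}

```text
time_s: 5.92
eef_pos: [0.5545, -0.0399, 0.0085]
eef_rot: [0.0, 0.782, 0.623, 0.0]
wrist_force: [1.4, -5.2, 2.6]
opening: 0.999
grasp_force: 2.2
```

Run:
```python
from h import *
near('w4.png')
```

```text
time_s 5.925
eef_pos [ 0.5545 -0.0399  0.0085]
eef_rot [4.000e-04 7.825e-01 6.227e-01 2.000e-04]
wrist_force [ 1.363  -5.21    2.6098]
opening 0.9992
grasp_force 2.2044
post [ 45.   -8.7 -33.6] [41.6 46.3] 212
post [ 44.3  22.4 -33.2] [41.4 45.8] 235
tip [42.49275513 43.25448613 43.83831989] tip med y 7.067803330391142
thumb [ 1.30750705 23.57912155] ->tip 44.231446294623055
lever [  0.5552432    0.83168805  30.515984   -31.981112  ] 1225
```

View pics/w4.png

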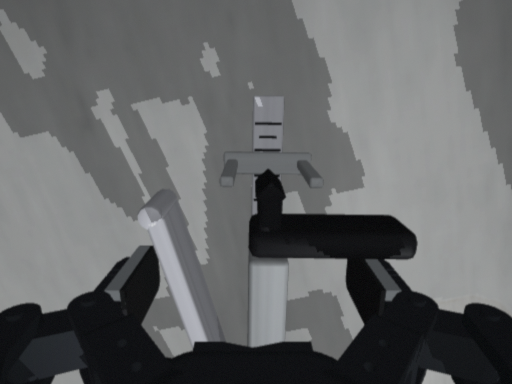

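apply_moves:
  moves:
    - {"jaw": 1,"offset": [0,0,0],"rot": [0,0,0]}
    - {"jaw": 1,"offset": [0,0,0],"rot": [0,0,0]}
    - {"jaw": 0.9,"offset": [0,0,0],"rot": [0,0,0]}
    - {"jaw": 0.8,"offset": [0,0,0],"rot": [0,0,0]}
    - {"jaw": 0.7,"offset": [0,0,0],"rot": [0,0,0]}

```text
time_s: 6.6
eef_pos: [0.554, -0.0397, 0.0083]
eef_rot: [-0.0, 0.782, 0.623, -0.0]
wrist_force: [-0.4, -4.8, 3.2]
opening: 0.7
grasp_force: 3.4
```

Run:
```python
from h import *
near()
```

```text
time_s 6.6
eef_pos [ 0.554  -0.0397  0.0083]
eef_rot [-1.000e-04  7.824e-01  6.228e-01 -2.000e-04]
wrist_force [-0.4108 -4.7972  3.2403]
opening 0.7004
grasp_force 3.3715
post [ 44.9  -8.3 -33.7] [41.9 46.4] 214
post [ 44.3  23.  -33.6] [41.7 45.8] 232
tip [42.324871   43.01578539 43.53059511] tip med y 7.098063216628438
thumb [ 1.41012742 23.44818383] ->tip 43.92965670319633
lever [  0.9865016   -0.16375186  28.830076   -27.53921   ] 1225
```

apply_moves:
  moves:
    - {"jaw": 0.6,"offset": [0.6,0,0],"rot": [0,0,0]}
    - {"jaw": 0.5,"offset": [0,0,0],"rot": [0,0,0]}
    - {"jaw": 0.4,"offset": [0,0,0],"rot": [0,0,0]}
    - {"jaw": 0.2,"offset": [0,0,0],"rot": [0,0,0]}
    - {"jaw": 0,"offset": [0,0,0],"rot": [0,0,0]}

```text
time_s: 7.28
eef_pos: [0.5543, -0.0391, 0.0085]
eef_rot: [-0.0, 0.783, 0.622, -0.0]
wrist_force: [-0.3, -5.4, 5.4]
opening: 0.32
grasp_force: 62.6
```

apply_moves:
  moves:
    - {"jaw": 0,"offset": [0,0,0],"rot": [0,0,0]}
    - {"jaw": 0,"offset": [0,0,0],"rot": [0,0,0]}
    - {"jaw": 0,"offset": [0,0,0],"rot": [0,0,0]}
    - {"jaw": 0,"offset": [0,0,0],"rot": [0,0,0]}
    - {"jaw": 0,"offset": [0,0,0],"rot": [0,0,0]}

```text
time_s: 7.9
eef_pos: [0.5543, -0.0391, 0.0086]
eef_rot: [-0.0, 0.783, 0.622, 0.0]
wrist_force: [-0.1, -4.5, 5.8]
opening: 0.321
grasp_force: 62.6
```

Run:
```python
from h import *
near('w5.png')
```

```text
time_s 7.9
eef_pos [ 0.5543 -0.0391  0.0086]
eef_rot [-1.000e-04  7.828e-01  6.223e-01  0.000e+00]
wrist_force [-0.0735 -4.5004  5.7811]
opening 0.3209
grasp_force 62.628
post [ 44.4  -8.4 -33.3] [41.6 45.6] 211
post [ 43.8  22.8 -33.4] [40.9 45.1] 227
tip [42.10646236 42.8090074  43.15409325] tip med y 7.085017627691836
thumb [ 7.15050284 23.30219265] ->tip 43.692980257565466
lever [  0.9976943    0.06786782  31.444157   -11.115137  ] 686
```

View pics/w5.png

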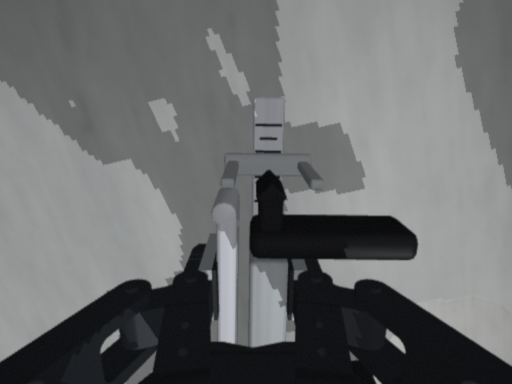

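The picture shows the lever (column 227) parallel to the leg, the nose tip at about (267, 175) level with the posts, and a grip of 62 N.

```bash
python3 -c "
from bench import ctrl
print(ctrl.hand_in())"
```

```text
the job is handed in; nothing more can be done
None
```

I pulled the leg to the gate mark with the lever open, held it there and squeezed the lever shut. I then handed the job in at about 8 s, still gripping leg and lever with 62 N. My last measurement had the nose tip within about 1 mm of the posts' line; the hand-in returned no verdict.

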